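Find the switch left latched, release it and lock off the bench switch box

ROBOT

A 6-joint arm with a two-finger parallel gripper is mounted at the origin on a cart in front of the work surface, level with it; the furniture and walls round the work are solid. World frame = base frame: x ahead of the robot, y to its left, z up, the work surface at z = 0. Lengths are in mm, angles in rad, forces in N, time in s.
With the tool pointing down it reaches from about 300 to 850 mm from the base axis. Payload 5.4 kg.
Tool frame: the origin (TCP) lies between the finger pads; the fingertips stand 19 mm ahead of it and the grasp point (between the pads) is the TCP; x points along the fingers, y is the direction in which the jaws open and shut, and the axes are right-handed (so a half turn about x gives the same grasp; the last joint's range is limited). The gripper opens to 85 mm and grips with 20 to 120 N. Pads are 22 mm wide; open, the fingers measure 114 mm over their backs; the gripper's body (76 mm by 85 mm) begins 54 mm behind the grasp point. The pads swing forward as they close: fully open they stand 13 mm farther back than shut.
Start: joints at [0.908, 0.158, 1.597, -0, 1.386, -0.21], TCP at [251.561, 517.033, 227.099] pointing down, gripper open.
Joint ranges: [-2.91, 2.91], [-0.94, 2.29], [0.18, 2.7], [-1.29, 4.43], [0.17, 2.64], [-3, 3]. Speed limits (rad/s): [2.57, 2.57, 3.14, 3.14, 3.14, 3.14].

INTERFACE

Orientations are given as a rotation vector (axis times angle).
In Python, from bench import sense, snapshot, calibration, close_job gives the robot as it stands.
- The arm moves only by the tool step_arm, never from a script. Its argument "steps" is one flat list of numbers, 7 for each row, row after row: the turn, a rotation vector about the world's x, y, z in rad, then the shift along the world's x, y, z in mm, then the opening, from 0 (shut) to 1 (fully open). A call has 1 to 8 rows; each row shifts and turns the commanded pose from where the row before left it; what a row does not reach is not made up. A row lasts 1/8 s, in which the tool goes at most 62.5 mm and 10.7 degrees, less where a joint would pass 70% of its speed; a pose out of reach is approached as far as the arm can. A call with a gripper value outside its range is refused whole. The fingers move at their own pace and stop on an object; the grip force is fixed at half the most. Time passes only in rows, so rows that do not move let the fingers close. It gives the time, the measured TCP pose, the force and the opening at its end, in the units of the state.
- sense(): the state, without advancing time (a new reading comes with each control period).
- snapshot(name): name is "scene" or "side" or "wrist"; returns (picture, depth): 480x640x3 uint8, blue, green, red; 480x640 float32, mm along the optical axis (not along the pixel's ray), 0 where there is no reading.
- calibration(name): a dict with "fx", "fy", "cx", "cy" (pixels), "R" (3x3) and "t" (3): a world point X has camera coordinates R X + t; the wrist camera has in their place "tool_from_camera" (4x4, takes a point from camera to tool coordinates, whose origin is the TCP and whose axes are the tool frame's). Camera axes: x right, y down, z forward; pixel columns grow to the right and rows downward; lengths in mm; the calibration is good to about 2 mm. A picture is of the moment at which its call begins: read the wrist's pose just before it. calibration takes no time and is no camera call.
- close_job(): hands the job in, once; it reports no verdict.
The state is a dict: "time_s": time; "joint_pos": joint angles; "dq": joint speeds; "joint_efforts": joint torques, N m; "tool_pos": TCP position; "orientation": TCP orientation; "ft_force": force on the tool from outside, world axes, zero at the start; "ft_torque": the same for the moment, N m; "finger_gap": finger opening in mm.
Only numpy, scipy, OpenCV 4.12 (cv2) and the standard library are available. Lean on these libraries where they do the work, as an engineer would, in place of code of your own. Each camera call takes 0.05 s, during which the arm holds its last target.

TASK

Lock off the switch box on the welding table. One of its four black keys has been left latched on, which you cannot see because the caps all stand level: feel for it with light taps, for an unlatched key pressed right down latches on as well. Press the latched key right down to release it, then push the red-headed lock bar fully home into the end of the box, without forcing anything or disturbing the things lying about.

Things in the scene. Friction and masses are not known exactly. Their poses are not given: they have to be found in the camera images.
- switch_box: grey cast switch box fixed to the table, 86 (its x, front to back) x 240 (its y, along the key row) x 58 high, origin: centre of its underside; its +y points to the left end, where the lock bar sticks out. Four round black caps stand in the lid, 50 between centres; a short cable at its back (+x) goes down through the table
- key_1_top (a point): point fixed to the box: centre of the flat top of the leftmost (+y) cap while it is not pressed, 76 above the table. The cap is 34 in diameter and stands 18 above the lid
- key_2_top (a point): point fixed to the box: centre of the flat top of the second from the left cap while it is not pressed, 76 above the table. The cap is 34 in diameter and stands 18 above the lid
- key_3_top (a point): point fixed to the box: centre of the flat top of the third from the left cap while it is not pressed, 76 above the table. The cap is 34 in diameter and stands 18 above the lid
- key_4_top (a point): point fixed to the box: centre of the flat top of the rightmost (-y) cap while it is not pressed, 76 above the table. The cap is 34 in diameter and stands 18 above the lid
- key_1 (a joint): press depth of the leftmost (+y) cap: 0 up, 0.011 at its stop. Its own weak spring holds it up level whether or not the push-on push-off switch below is latched. Unlatched: resists at once, 5 N to start, 8 N at 5 mm, 11.5 N at the stop; let go before 8.5 mm nothing changes, at the stop it latches. Latched: under 1.5 N for 6 mm, then 8 to 11.5 N; pressed to the stop and let go, it is released
- key_2 (a joint): press depth of the second from the left cap: 0 up, 0.011 at its stop. Its own weak spring holds it up level whether or not the push-on push-off switch below is latched. Unlatched: resists at once, 5 N to start, 8 N at 5 mm, 11.5 N at the stop; let go before 8.5 mm nothing changes, at the stop it latches. Latched: under 1.5 N for 6 mm, then 8 to 11.5 N; pressed to the stop and let go, it is released
- key_3 (a joint): press depth of the third from the left cap: 0 up, 0.011 at its stop. Its own weak spring holds it up level whether or not the push-on push-off switch below is latched. Unlatched: resists at once, 5 N to start, 8 N at 5 mm, 11.5 N at the stop; let go before 8.5 mm nothing changes, at the stop it latches. Latched: under 1.5 N for 6 mm, then 8 to 11.5 N; pressed to the stop and let go, it is released
- key_4 (a joint): press depth of the rightmost (-y) cap: 0 up, 0.011 at its stop. Its own weak spring holds it up level whether or not the push-on push-off switch below is latched. Unlatched: resists at once, 5 N to start, 8 N at 5 mm, 11.5 N at the stop; let go before 8.5 mm nothing changes, at the stop it latches. Latched: under 1.5 N for 6 mm, then 8 to 11.5 N; pressed to the stop and let go, it is released
- lock_bar (a joint): travel of the lock bar into the box, along the box's -y: 0 = pulled out, 0.030 = fully home. Steel rod 13 in diameter with a red push head, 2 N of friction, stays where it is left. As long as any switch is latched it stops dead at 0.005; with it home no key can be pressed by more than 2 mm
- bar_head (a point): centre of the outer (left) face of the lock bar's red round head, 36 in diameter and 12 thick, axis along the box's y, 32 above the table; it moves with the bar and stands 50 outside the box's left end with the bar out, 20 when home
- red_tin: round red tin with a bare metal slip lid, 68 across, 35 high (bystander); origin: centre of its underside
- weld_magnet: red arrow-shaped welding magnet lying flat, 64x80x14 (bystander); origin: centre of its underside
- red_pliers: pliers with red handles lying flat, 58x174x16 (bystander); origin: centre of its underside

How it is judged (in metres and radians):
At the end, for the whole second after the job is handed in: The lock bar is home (0.028 or more of its 0.030 m travel, which it can reach only with every switch unlatched) and at rest, and all four caps stand up (each less than 2 mm down) (value of joint lock_bar above 0.028 m and velocity of joint lock_bar below 0.005 m/s and value of joint each of key_1, key_2, key_3, key_4 below 0.002 m); the robot touches nothing.
It fails at once if the keys, the bar or the box are pushed with more than 45 N (contact force between the fingers and switch_box above 45 N).
It fails at once if one of the things lying about is moved by more than 20 mm or lifted by 8 mm (distance of any of red_tin, weld_magnet, red_pliers from where it was at the start of the episode above 0.02 m or height (world z) of any of red_tin, weld_magnet, red_pliers above 0.008 m).
It also fails if it takes over 51 s, if anything falls off the work surface, if the arm or the gripper's body presses on something with over 40 N, if the wrist force passes 120 N, or if a joint passes its speed limit or range.

## Working session

There is one attempt and no reset: what is moved stays moved. The work goes in short steps, Python scripts to look and compute and a tool call to move; the robot and the scene stay as the last step left them, time stands still between calls to the robot, and variables do not carry over. Pictures are saved under pics/ and viewed, and the job is handed in when it is done.

Besides the shell and the picture viewer there is one more tool, called after "Emit:" by a JSON object that holds its "name" and its "arguments". step_arm: Moves the arm, as the interface text tells. Its arguments: {"type":"object","properties":{"steps":{"type":"array"}},"required":["steps"]}

```bash
mkdir -p pics; ls
python3 - <<'E'
from bench import *
import cv2
s=sense();print({k:s[k] for k in('time_s','tool_pos','orientation','ft_force','finger_gap')})
for n in('scene','side'):
    p,d=snapshot(n);cv2.imwrite(f'pics/{n}0.png',p)
    import numpy as np;np.save(f'{n}_d.npy',d);print(calibration(n))
print(calibration('wrist'))
E
```

```text
pics
{'time_s': 0.0, 'tool_pos': array([251.19374934, 516.55052585, 226.09835904]), 'orientation': array([ 0.35375453,  1.54226939, -0.35651528]), 'ft_force': array([ 0.54937304, -0.21637405,  0.06752778]), 'finger_gap': 85.44692201448514}
{'fx': 531.7560761412235, 'fy': 531.7560761412235, 'cx': 319.26388479276267, 'cy': 248.1462710997714, 'R': array([[ 0.57494682, -0.81807438,  0.01380082],
       [-0.58906647, -0.42558738, -0.68693237],
       [ 0.56783523,  0.38681998, -0.7265903 ]]), 't': array([-331.60801138,  375.6549347 ,  875.85190609])}
{'fx': 513.3066739337563, 'fy': 513.3066739337563, 'cx': 320.0107508375307, 'cy': 233.45725933815962, 'R': array([[-0.994058  , -0.1063524 , -0.02319172],
       [-0.01601374,  0.35362308, -0.93525092],
       [ 0.10766731, -0.92932227, -0.35322495]]), 't': array([571.44420014, 113.89315416, 900.55610308])}
{'fx': 431.8528320797173, 'fy': 431.8528320797173, 'cx': 316.4334190103602, 'cy': 241.67612987524723, 'tool_from_camera': array([[-3.05909276e-04, -2.98714227e-01,  9.54342558e-01,
        -1.47501302e+02],
       [ 9.99999934e-01,  9.65540086e-05,  3.50766409e-04,
         4.64439912e-01],
       [-1.96924516e-04,  9.54342602e-01,  2.98714177e-01,
        -7.74232821e+01],
       [ 0.00000000e+00,  0.00000000e+00,  0.00000000e+00,
         1.00000000e+00]])}
```

View pics/scene0.png

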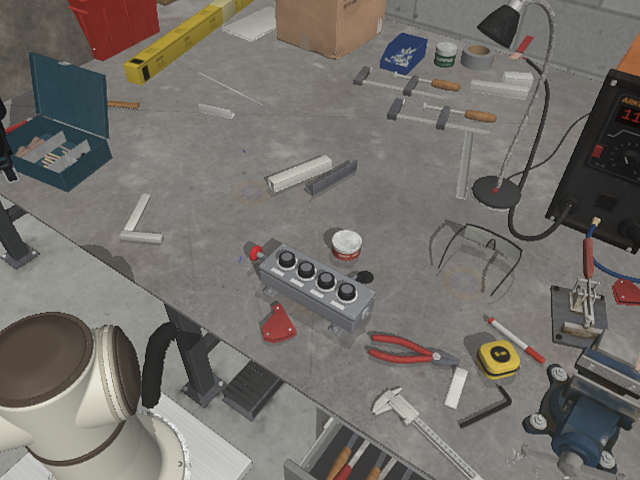

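View pics/side0.png

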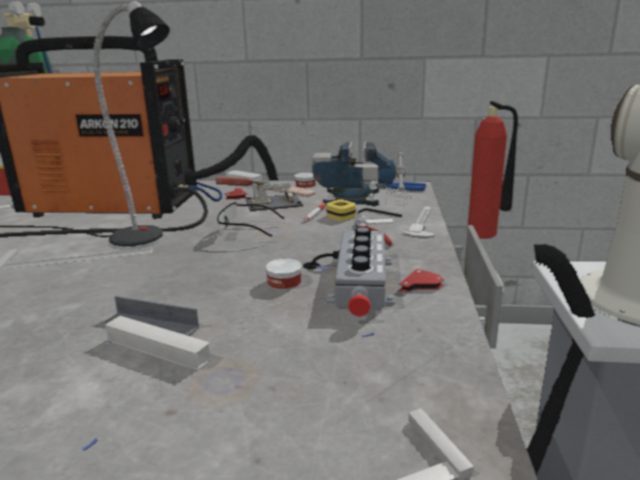

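The box shows in the scene view with its caps at about (287,259), (307,269), (326,280) and (347,292). The red head is at (254,251), the magnet at (280,323), the tin at (346,245) and the pliers at (410,350). I'll zoom in to refine these.

```bash
python3 - <<'E'
import cv2
p=cv2.imread('pics/scene0.png')
cv2.imwrite('pics/scene_crop.png',cv2.resize(p[225:355,235:395],None,fx=5,fy=4.6,interpolation=cv2.INTER_CUBIC)[:598])
p=cv2.imread('pics/side0.png')
cv2.imwrite('pics/side_crop.png',cv2.resize(p[215:325,300:450],None,fx=5,fy=5,interpolation=cv2.INTER_CUBIC))
E
cat > h.py <<'E'
import numpy as np
from bench import *
def ray(n,u,v,z):
    c=calibration(n);R=np.array(c['R']);t=np.array(c['t'])
    d=R.T@np.array([(u-c['cx'])/c['fx'],(v-c['cy'])/c['fy'],1]);o=-R.T@t
    return o+d*(z-o[2])/d[2]
def dep(n,u,v,D):
    c=calibration(n);R=np.array(c['R']);t=np.array(c['t']);z=D[v,u]
    return R.T@(np.array([(u-c['cx'])/c['fx']*z,(v-c['cy'])/c['fy']*z,z])-t)
def proj(n,X):
    c=calibration(n);q=np.array(c['R'])@np.array(X)+np.array(c['t'])
    return q[0]/q[2]*c['fx']+c['cx'],q[1]/q[2]*c['fy']+c['cy']
E
```

```text
(no output)
```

View pics/scene_crop.png

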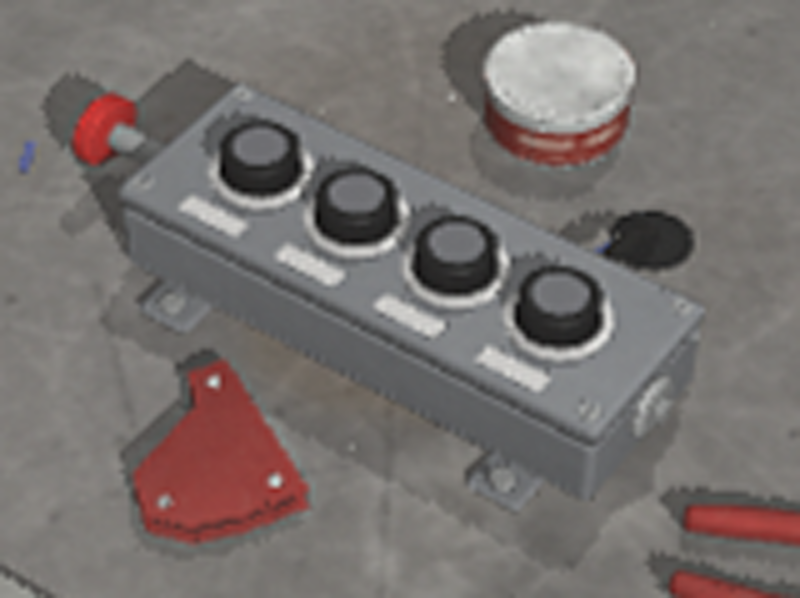

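View pics/side_crop.png

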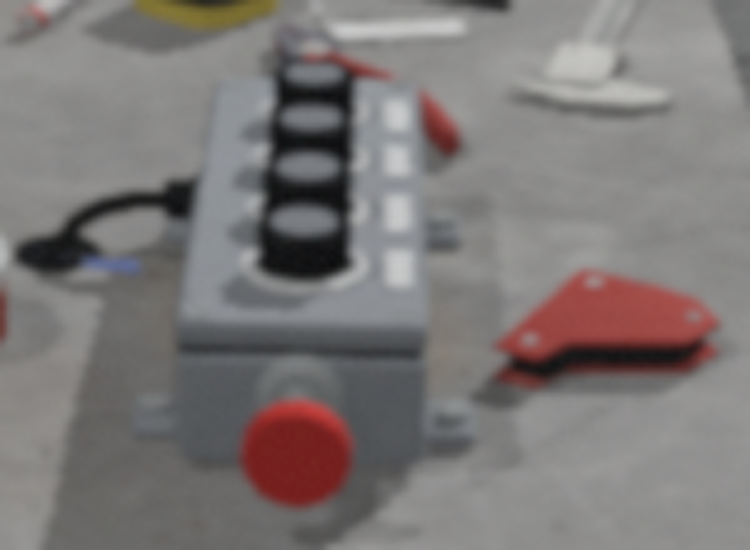

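Crop readings. In the scene view the cap tops are at (261,145), (357,192), (456,241) and (560,292). In the side view they are at (304,222), (307,168), (311,118) and (314,75), with the head face at (298,453).

Run:
```python
from h import *
D=np.load('scene_d.npy')
A=[]
for x,y in [(261,145),(357,192),(456,241),(560,292)]:
    u,v=235+x/5-.4,225+y/4.6-.4
    r=ray('scene',u,v,76);A.append(r);print('scene',u,v,r.round(1),dep('scene',round(u),round(v),D).round(1))
B=[]
for x,y in [(304,222),(307,168),(311,118),(314,75)]:
    u,v=300+x/5-.4,215+y/5-.4;B.append(ray('side',u,v,76));print('side',B[-1].round(1))
M=np.array(A);b=np.polyfit([75,25,-25,-75],M[:,:2],1);print(b)
L=np.hypot(*b[0]);ey=b[0]/L;c=b[1];ex=np.array([ey[1],-ey[0]])
print('yaw',np.arctan2(-ey[0],ey[1]),'scale',L,'c',c)
for k in(75,25,-25,-75):print(c+ey*k)
h=c+ey*170;print('head',h,proj('scene',[*h,32]),proj('side',[*h,32]), ray('side',300+298/5-.4,215+453/5-.4,32))
for n,(u,v) in dict(magc=(279,323),tin=(347,241)).items():print(n,ray('scene',u,v,14 if n!='tin' else 35))
```

```text
scene 286.8 256.12173913043483 [499.1  29.9  76. ] [500.   30.1  75.4]
scene 306.0 266.33913043478265 [499.5 -19.6  76. ] [500.3 -19.   76. ]
scene 325.8 276.99130434782614 [499.7 -69.   76. ] [500.1 -69.3  75.8]
scene 346.6 288.07826086956527 [ 500.2 -119.1   76. ] [ 501.9 -119.    74.5]
side [498.7  28.3  76. ]
side [499.3 -21.5  76. ]
side [499.4 -72.5  76. ]
side [ 499.6 -120.5   76. ]
[[-7.03753026e-03  9.92959271e-01]
 [ 4.99619963e+02 -4.44394663e+01]]
yaw 0.0070873122735233 scale 0.9929842100920443 c [499.6199627  -44.43946633]
[499.08841873  30.55865005]
[499.44278137 -19.44009421]
[499.79714402 -69.43883846]
[ 500.15150667 -119.43758272]
head [498.4151297  125.55626414] (np.float64(253.11083715162), np.float64(251.12718167141782)) (np.float64(358.4638844660461), np.float64(308.2466513427272)) [497.59305894 115.36100513  32.        ]
magc [388.47276648 -32.72475654  14.        ]
tin [644.91089147 -28.3853014   35.        ]
```

Run:
```python
from h import *
from scipy.spatial.transform import Rotation as R
s=sense();M=R.from_rotvec(s['orientation']).as_matrix();print(M.round(3))
for tgt in (np.array([[0,0,1],[0,1,0],[-1,0,0]]),np.array([[0,-1,0],[0,0,1],[-1,0,0]])):
    print((R.from_matrix(tgt)*R.from_matrix(M).inv()).as_rotvec())
```

```text
[[-0.001  0.438  0.899]
 [-0.001  0.899 -0.438]
 [-1.    -0.002 -0.   ]]
[ 0.00154599 -0.00072764  0.45283487]
[1.90238681e-03 6.84728154e-04 2.02363074e+00]
```

Emit:
{"name": "step_arm", "arguments": {"steps": [0,0,0.1,24.8,-48.6,0,0,0,0,0.1,24.8,-48.6,0,0,0,0,0.1,24.8,-48.6,0,0,0,0,0.1,24.8,-48.6,0,0]}}

```text
time_s: 0.6
tool_pos: [351.0, 321.0, 226.7]
orientation: [0.038, 1.571, -0.039]
ft_force: [-0.0, 0.2, -0.6]
finger_gap: 12.5
```

Emit:
{"name": "step_arm", "arguments": {"steps": [0,0,0.053,24.8,-48.6,0,0,0,0,0,24.8,-48.6,0,0,0,0,0,24.8,-48.6,-20,0,0,0,0,24.8,-48.6,-40,0,0,0,0,24.8,-48.6,-30,0,0,0,0,24.8,-48.6,-20,0,0,0,0,0,0,0,0,0,0,0,0,0,0,0]}}

```text
time_s: 1.6
tool_pos: [497.3, 35.0, 119.9]
orientation: [0.001, 1.572, 0.0]
ft_force: [0.1, 0.8, -0.7]
finger_gap: -0.2
```

Emit:
{"name": "step_arm", "arguments": {"steps": [0,0,0,0,0,0,0,0,0,0,0,0,0,0]}}

```text
time_s: 1.85
tool_pos: [497.7, 35.7, 120.7]
orientation: [-0.002, 1.57, 0.001]
ft_force: [-0.6, 0.1, 0.3]
finger_gap: 0.2
```

Run:
```python
from h import *
import cv2
s=sense();print(s['time_s'],s['tool_pos'],s['ft_force'])
p,d=snapshot('wrist');cv2.imwrite('pics/wrist1.png',p)
p,d=snapshot('scene');cv2.imwrite('pics/sc1.png',cv2.resize(p[180:340,220:420],None,fx=4,fy=3.7))
```

```text
1.85 [497.6523626   35.65844438 120.65188396] [-0.55282967  0.12891091  0.34449132]
```

View pics/wrist1.png

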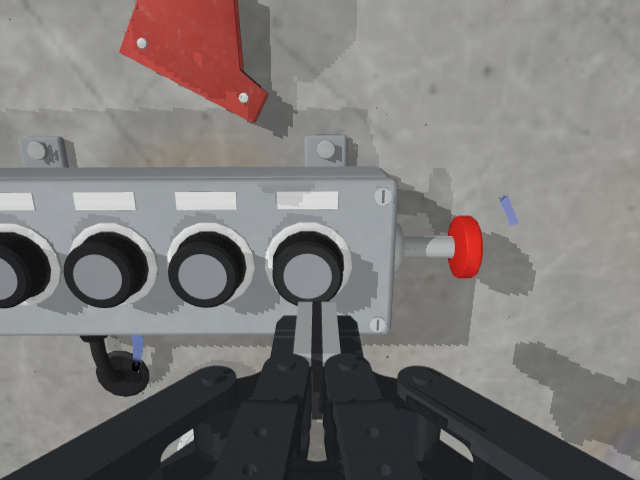

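View pics/sc1.png

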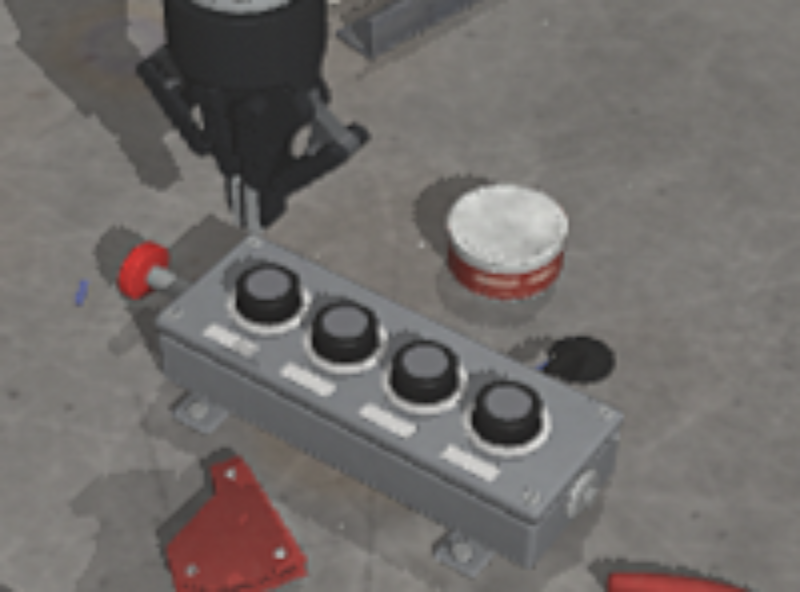

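The wrist view shows cap 1's top at (307,275), right at the shut fingertips at about (318,305), and the head at (466,246). I'll cross-check that position.

```bash
cat >> h.py <<'E'
from scipy.spatial.transform import Rotation as Ro
def wray(u,v,z,s):
    c=calibration('wrist');T=np.array(c['tool_from_camera']);M=Ro.from_rotvec(s['orientation']).as_matrix()
    o=M@T[:3,3]+s['tool_pos'];d=M@T[:3,:3]@np.array([(u-c['cx'])/c['fx'],(v-c['cy'])/c['fy'],1])
    return o+d*(z-o[2])/d[2]
E
python3 - <<'E'
from h import *
s=sense()
for u,v in((307,275),(204,276),(99,278)):print(wray(u,v,76,s))
print(wray(480,247,32,s))
E
```

```text
[497.42729342  31.85272845  76.        ]
[498.01725968 -17.36793013  76.        ]
[499.1244336  -67.68913557  76.        ]
[497.61709581 130.42303268  32.        ]
```

Emit:
{"name": "step_arm", "arguments": {"steps": [0,0,0,1,-4.7,-12,0,0,0,0,0,0,-9,0,0,0,0,0,0,0,0,0,0,0,0,0,0,0]}}

```text
time_s: 2.45
tool_pos: [498.6, 30.0, 99.0]
orientation: [-0.0, 1.571, 0.0]
ft_force: [-0.7, -0.3, 0.4]
finger_gap: 0.4
```

Emit:
{"name": "step_arm", "arguments": {"steps": [0,0,0,0,0,-2,0,0,0,0,0,0,0,0]}}

```text
time_s: 2.7
tool_pos: [498.7, 30.1, 97.2]
orientation: [-0.0, 1.571, 0.0]
ft_force: [-0.6, -0.3, 0.3]
finger_gap: 0.2
```

Emit:
{"name": "step_arm", "arguments": {"steps": [0,0,0,0,0,-2,0,0,0,0,0,0,0,0]}}

```text
time_s: 2.95
tool_pos: [498.5, 30.1, 95.0]
orientation: [-0.0, 1.571, 0.0]
ft_force: [-0.3, -0.3, 0.6]
finger_gap: 0.1
```

Emit:
{"name": "step_arm", "arguments": {"steps": [0,0,0,0,0,-1.5,0,0,0,0,0,0,0,0]}}

```text
time_s: 3.2
tool_pos: [498.6, 30.1, 93.5]
orientation: [-0.0, 1.571, 0.0]
ft_force: [0.7, -0.4, 0.1]
finger_gap: 0.3
```

Emit:
{"name": "step_arm", "arguments": {"steps": [0,0,0,0,0,-1.5,0,0,0,0,0,0,0,0]}}

```text
time_s: 3.45
tool_pos: [498.5, 30.0, 92.0]
orientation: [-0.0, 1.571, 0.0]
ft_force: [0.4, -0.2, -0.5]
finger_gap: 0.1
```

Emit:
{"name": "step_arm", "arguments": {"steps": [0,0,0,0,0,-1,0,0,0,0,0,0,0,0]}}

```text
time_s: 3.7
tool_pos: [498.6, 30.1, 91.1]
orientation: [-0.0, 1.571, 0.0]
ft_force: [0.3, 0.0, 0.0]
finger_gap: 0.1
```

Emit:
{"name": "step_arm", "arguments": {"steps": [0,0,0,0,0,-1,0,0,0,0,0,0,0,0]}}

```text
time_s: 3.95
tool_pos: [498.6, 30.1, 90.0]
orientation: [-0.0, 1.571, 0.0]
ft_force: [0.1, -0.1, -1.1]
finger_gap: 0.2
```

Run:
```python
from h import *
import cv2
p,d=snapshot('scene');cv2.imwrite('pics/sc2.png',cv2.resize(p[200:320,240:400],None,fx=5,fy=5,interpolation=cv2.INTER_CUBIC))
p,d=snapshot('side');cv2.imwrite('pics/sd2.png',cv2.resize(p[190:310,290:450],None,fx=5,fy=5,interpolation=cv2.INTER_CUBIC))
```

```text
(no output)
```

View pics/sc2.png

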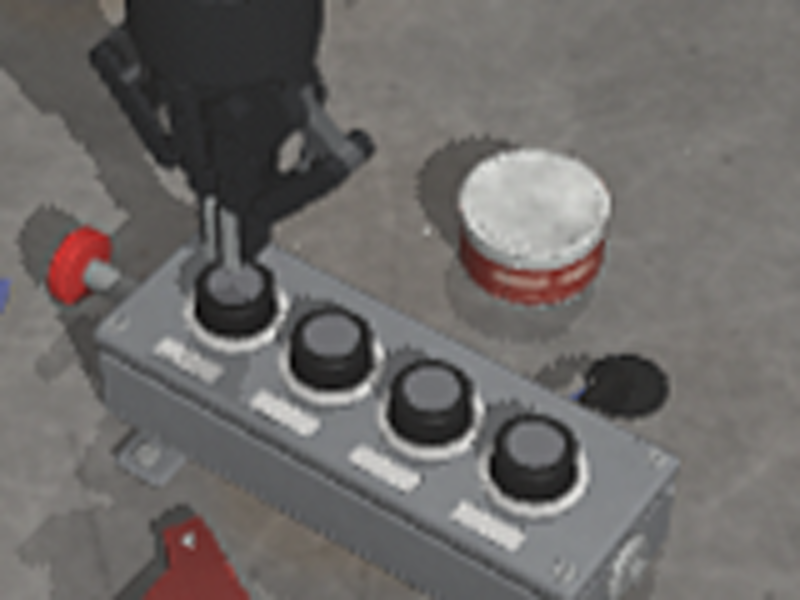

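View pics/sd2.png

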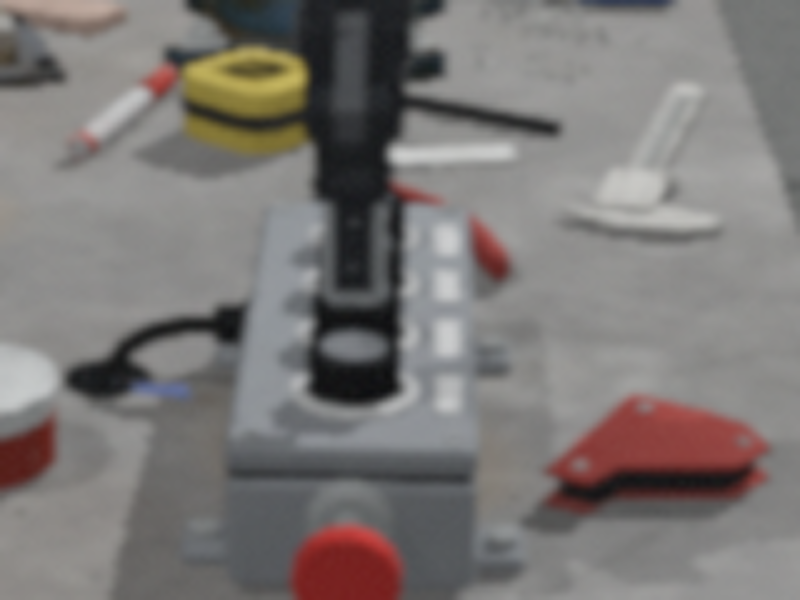

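The tips look several mm above cap 1 still: the cap isn't pressed, and in the side view the tip bottom is at (361,251) against the cap top at (360,259). I'll keep feeling downward.

Emit:
{"name": "step_arm", "arguments": {"steps": [0,0,0,0,0,-1.5,0,0,0,0,0,0,0,0]}}

```text
time_s: 4.3
tool_pos: [498.5, 30.1, 88.5]
orientation: [-0.0, 1.571, 0.0]
ft_force: [-0.6, 0.1, 0.0]
finger_gap: -0.1
```

Emit:
{"name": "step_arm", "arguments": {"steps": [0,0,0,0,0,-1.5,0,0,0,0,0,0,0,0]}}

```text
time_s: 4.55
tool_pos: [498.6, 30.0, 87.0]
orientation: [-0.0, 1.571, 0.0]
ft_force: [-0.4, -0.1, 0.3]
finger_gap: -0.2
```

Emit:
{"name": "step_arm", "arguments": {"steps": [0,0,0,0,0,-1.5,0,0,0,0,0,0,0,0]}}

```text
time_s: 4.8
tool_pos: [498.6, 30.1, 85.5]
orientation: [-0.0, 1.571, 0.0]
ft_force: [0.2, -0.1, 1.1]
finger_gap: 0.1
```

Run:
```python
from h import *
import cv2
s=sense();print(s['ft_force'])
p,d=snapshot('side');cv2.imwrite('pics/sd3.png',cv2.resize(p[220:280,320:400],None,fx=8,fy=8,interpolation=cv2.INTER_CUBIC))
p,d=snapshot('wrist');cv2.imwrite('pics/w3.png',p)
```

```text
[ 0.2356107  -0.14252904  1.11450338]
```

View pics/sd3.png

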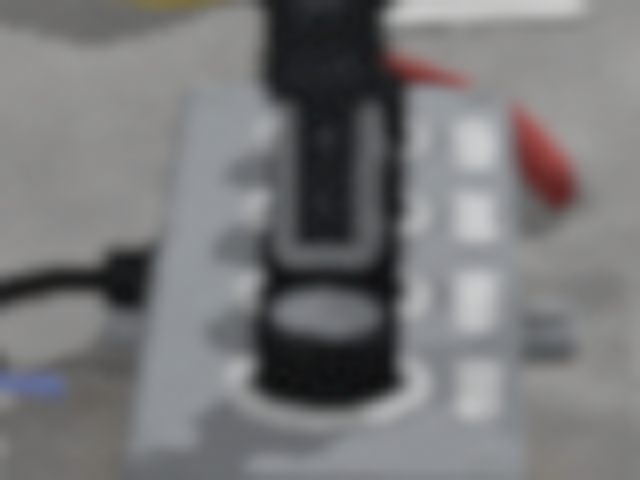

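View pics/w3.png

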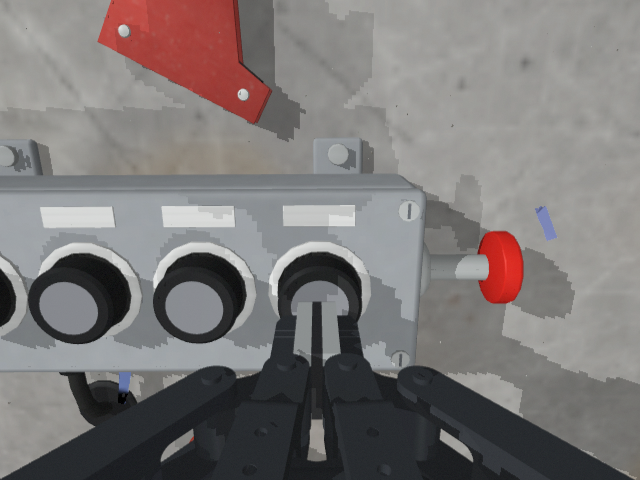

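The cap is still unpressed, with its full ellipse at (360.6,258.8) and the tips above it. I'll go on down.

Emit:
{"name": "step_arm", "arguments": {"steps": [0,0,0,0,0,-1.5,0,0,0,0,0,0,0,0]}}

```text
time_s: 5.15
tool_pos: [498.5, 30.1, 84.0]
orientation: [-0.0, 1.571, 0.0]
ft_force: [0.7, -0.9, 0.4]
finger_gap: -0.2
```

Emit:
{"name": "step_arm", "arguments": {"steps": [0,0,0,0,0,-1.5,0,0,0,0,0,0,0,0]}}

```text
time_s: 5.4
tool_pos: [498.5, 30.0, 82.5]
orientation: [-0.0, 1.571, 0.0]
ft_force: [1.0, 0.2, 0.2]
finger_gap: -0.2
```

Run:
```python
from h import *
import cv2
s=sense();print(s['ft_force'])
p,d=snapshot('side');cv2.imwrite('pics/sd4.png',cv2.resize(p[220:280,320:400],None,fx=8,fy=8,interpolation=cv2.INTER_CUBIC))
np.save('side4.npy',d)
for v in range(236,270,2):print(v,d[v,361], dep('side',361,v,d).round(1))
```

```text
[1.0347649  0.17965565 0.24899624]
236 869.8033 [497.4  43.2 125. ]
238 878.544 [497.6  36.2 118.6]
240 872.192 [497.4  43.4 117.8]
242 872.7674 [497.4  44.  114.4]
244 875.7897 [497.4  42.4 110.1]
246 874.1525 [497.3  45.2 107.5]
248 882.14026 [497.5  39.  101.3]
250 878.6753 [497.3  43.4  99.4]
252 881.9601 [497.4  41.6  94.9]
254 890.4028 [497.5  35.   88.4]
256 909.6729 [498.   18.4  77.5]
258 903.9027 [497.8  25.   76.5]
260 891.3378 [497.4  37.8  78.3]
262 887.7921 [497.2  42.3  76.5]
264 880.9614 [497.   49.8  76. ]
266 886.578 [497.1  45.8  70.5]
268 885.0781 [497.   48.4  67.9]
```

View pics/sd4.png

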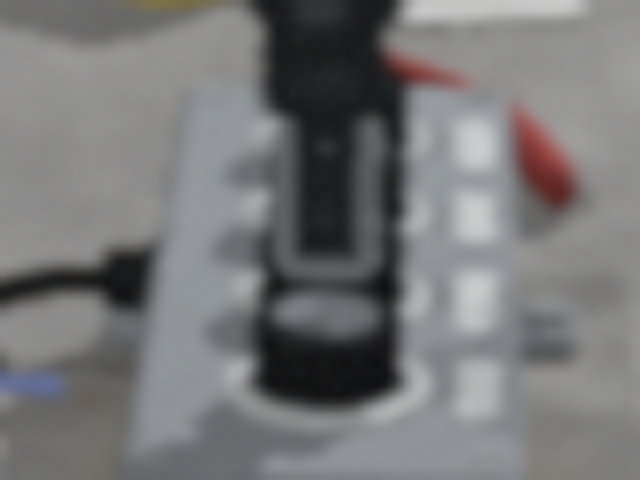

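Side depth puts the fingertip edge at about z≈85, so this still isn't contact. I'll continue.

Emit:
{"name": "step_arm", "arguments": {"steps": [0,0,0,0,0,-1.5,0,0,0,0,0,0,0,0]}}

```text
time_s: 5.7
tool_pos: [498.6, 30.1, 81.0]
orientation: [-0.0, 1.571, 0.0]
ft_force: [-0.3, 0.7, -1.1]
finger_gap: 0.1
```

Emit:
{"name": "step_arm", "arguments": {"steps": [0,0,0,0,0,-1.5,0,0,0,0,0,0,0,0]}}

```text
time_s: 5.95
tool_pos: [498.5, 30.1, 79.5]
orientation: [-0.0, 1.571, 0.0]
ft_force: [-0.4, -0.4, 0.4]
finger_gap: -0.0
```

Emit:
{"name": "step_arm", "arguments": {"steps": [0,0,0,0,0,-1.5,0,0,0,0,0,0,0,0]}}

```text
time_s: 6.2
tool_pos: [498.6, 30.1, 78.0]
orientation: [-0.0, 1.571, 0.0]
ft_force: [0.3, -0.2, -0.4]
finger_gap: 0.0
```

Run:
```python
from h import *
import cv2
s=sense();print(s['ft_force'])
p,d=snapshot('side');cv2.imwrite('pics/sd5.png',cv2.resize(p[220:280,320:400],None,fx=8,fy=8,interpolation=cv2.INTER_CUBIC))
p,d=snapshot('scene');cv2.imwrite('pics/sc5.png',cv2.resize(p[220:290,250:340],None,fx=8,fy=8,interpolation=cv2.INTER_CUBIC))
```

```text
[ 0.34277227 -0.17208471 -0.37234375]
```

View pics/sd5.png

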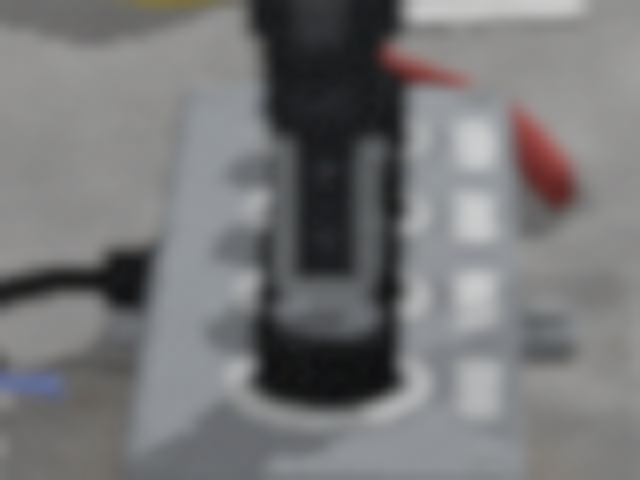

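View pics/sc5.png

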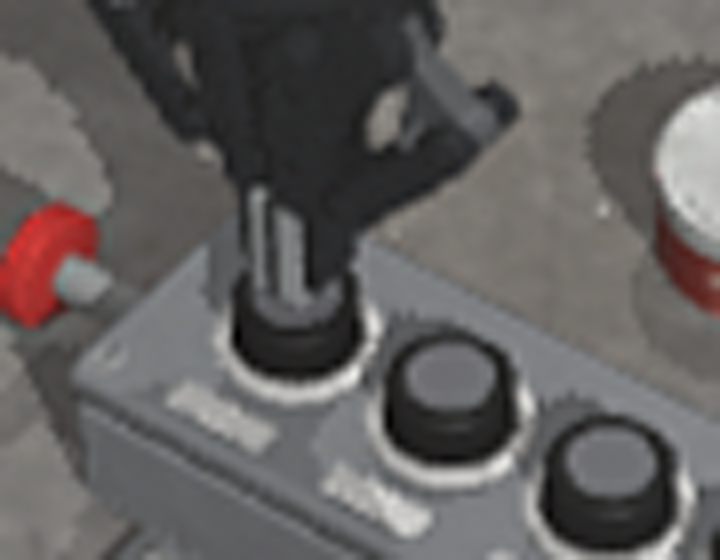

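The tip is now nearly on the cap, so 1 mm steps from here.

Emit:
{"name": "step_arm", "arguments": {"steps": [0,0,0,0,0,-1,0,0,0,0,0,0,0,0]}}

```text
time_s: 6.55
tool_pos: [498.6, 30.1, 77.1]
orientation: [-0.0, 1.571, 0.0]
ft_force: [-0.9, 0.3, 0.0]
finger_gap: 0.2
```

Emit:
{"name": "step_arm", "arguments": {"steps": [0,0,0,0,0,-1,0,0,0,0,0,0,0,0]}}

```text
time_s: 6.8
tool_pos: [498.6, 30.0, 76.0]
orientation: [-0.0, 1.571, 0.0]
ft_force: [0.5, -0.9, 0.0]
finger_gap: 0.1
```

Emit:
{"name": "step_arm", "arguments": {"steps": [0,0,0,0,0,-1,0,0,0,0,0,0,0,0]}}

```text
time_s: 7.05
tool_pos: [498.6, 30.0, 75.0]
orientation: [-0.0, 1.571, 0.0]
ft_force: [-0.7, 0.3, -0.4]
finger_gap: 0.1
```

Emit:
{"name": "step_arm", "arguments": {"steps": [0,0,0,0,0,-1,0,0,0,0,0,0,0,0]}}

```text
time_s: 7.3
tool_pos: [498.6, 30.0, 74.0]
orientation: [-0.0, 1.571, 0.0]
ft_force: [0.4, -0.7, -0.1]
finger_gap: -0.2
```

Run:
```python
from h import *
import cv2
p,d=snapshot('side');cv2.imwrite('pics/sd6.png',cv2.resize(p[220:280,320:400],None,fx=8,fy=8,interpolation=cv2.INTER_CUBIC))
```

```text
(no output)
```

View pics/sd6.png

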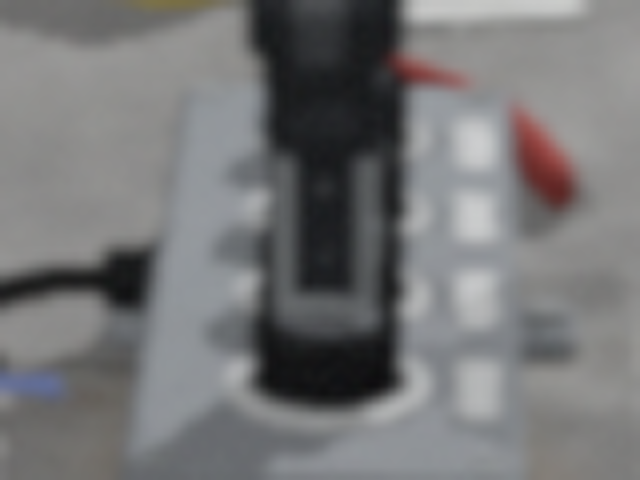

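Emit:
{"name": "step_arm", "arguments": {"steps": [0,0,0,0,0,-1,0,0,0,0,0,0,0,0]}}

```text
time_s: 7.6
tool_pos: [498.6, 30.0, 73.0]
orientation: [-0.0, 1.571, 0.0]
ft_force: [0.5, -0.8, -0.3]
finger_gap: 0.1
```

Emit:
{"name": "step_arm", "arguments": {"steps": [0,0,0,0,0,-1,0,0,0,0,0,0,0,0]}}

```text
time_s: 7.85
tool_pos: [498.6, 30.0, 72.0]
orientation: [-0.0, 1.571, 0.0]
ft_force: [-1.0, -0.5, -0.1]
finger_gap: -0.1
```

Emit:
{"name": "step_arm", "arguments": {"steps": [0,0,0,0,0,-1,0,0,0,0,0,0,0,0]}}

```text
time_s: 8.1
tool_pos: [498.8, 30.0, 71.4]
orientation: [-0.0, 1.571, 0.0]
ft_force: [-0.6, 0.1, 2.2]
finger_gap: 0.1
```

Run:
```python
from h import *
import cv2
p,d=snapshot('side');cv2.imwrite('pics/sd7.png',cv2.resize(p[220:280,320:400],None,fx=8,fy=8,interpolation=cv2.INTER_CUBIC))
```

```text
(no output)
```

View pics/sd7.png

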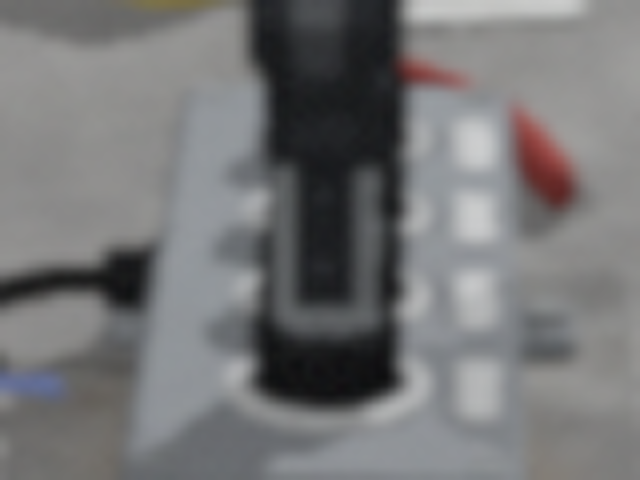

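Contact: the measured z lags the command at 71.4 with about 2 N. So the shut tips actually sit about 4 mm *above* the reported TCP, which disagrees with the stated 19 mm ahead. I'll use the felt height. Now a light tap further.

Emit:
{"name": "step_arm", "arguments": {"steps": [0,0,0,0,0,-1,0,0,0,0,0,0,0,0]}}

```text
time_s: 8.4
tool_pos: [498.8, 30.0, 70.4]
orientation: [-0.0, 1.571, 0.0]
ft_force: [-2.1, 0.1, 4.4]
finger_gap: -0.3
```

Emit:
{"name": "step_arm", "arguments": {"steps": [0,0,0,0,0,-1,0,0,0,0,0,0,0,0]}}

```text
time_s: 8.65
tool_pos: [498.8, 30.0, 69.4]
orientation: [-0.0, 1.571, 0.0]
ft_force: [-2.3, 0.1, 4.9]
finger_gap: -0.4
```

Emit:
{"name": "step_arm", "arguments": {"steps": [0,0,0,0,0,-1,0,0,0,0,0,0,0,0]}}

```text
time_s: 8.9
tool_pos: [498.8, 30.0, 68.4]
orientation: [-0.0, 1.571, 0.0]
ft_force: [-2.8, -0.0, 6.2]
finger_gap: 0.1
```

Key 1 resists at once (about 6.5 N at about 3 mm), so it's unlatched. On to key 2.

Emit:
{"name": "step_arm", "arguments": {"steps": [0,0,0,0,0,10,0,0,0,0,0.2,-25,2,0,0,0,0,0.2,-25,0,0,0,0,0,0,0,-4,0,0,0,0,0,0,-4,0,0,0,0,0,0,0,0]}}

```text
time_s: 9.65
tool_pos: [498.8, -19.3, 71.8]
orientation: [-0.001, 1.572, 0.001]
ft_force: [0.9, -0.4, 1.0]
finger_gap: -0.1
```

Emit:
{"name": "step_arm", "arguments": {"steps": [0,0,0,0,0,-2,0,0,0,0,0,0,0,0,0,0,0,0,0,0,0]}}

```text
time_s: 10.02
tool_pos: [498.9, -19.4, 70.3]
orientation: [0.0, 1.571, 0.001]
ft_force: [-3.0, 2.6, 4.8]
finger_gap: -0.1
```

Emit:
{"name": "step_arm", "arguments": {"steps": [0,0,0,0,0,-1.5,0,0,0,0,0,0,0,0,0,0,0,0,0,0,0]}}

```text
time_s: 10.4
tool_pos: [498.9, -19.3, 68.9]
orientation: [0.0, 1.571, 0.001]
ft_force: [-2.7, 2.2, 6.9]
finger_gap: -0.1
```

Key 2 resists as well. On to key 3.

Emit:
{"name": "step_arm", "arguments": {"steps": [0,0,0,0,0,10,0,0,0,0,0.2,-25,2,0,0,0,0,0.2,-25,0,0,0,0,0,0,0,-4,0,0,0,0,0,0,-4.5,0,0,0,0,0,0,0,0]}}

```text
time_s: 11.15
tool_pos: [499.2, -69.3, 71.8]
orientation: [-0.001, 1.571, 0.001]
ft_force: [-0.2, -1.2, 1.0]
finger_gap: 0.0
```

Emit:
{"name": "step_arm", "arguments": {"steps": [0,0,0,0,0,-2,0,0,0,0,0,0,0,0,0,0,0,0,0,0,0]}}

```text
time_s: 11.52
tool_pos: [499.4, -69.4, 70.3]
orientation: [0.0, 1.571, 0.001]
ft_force: [-1.8, 2.9, 5.3]
finger_gap: 0.1
```

Emit:
{"name": "step_arm", "arguments": {"steps": [0,0,0,0,0,-1.5,0,0,0,0,0,0,0,0,0,0,0,0,0,0,0]}}

```text
time_s: 11.9
tool_pos: [499.4, -69.4, 68.9]
orientation: [0.001, 1.571, 0.001]
ft_force: [-2.4, 2.0, 5.4]
finger_gap: -0.1
```

Unlatched again. Now key 4.

Emit:
{"name": "step_arm", "arguments": {"steps": [0,0,0,0,0,10,0,0,0,0,0.2,-25,2,0,0,0,0,0.2,-25,0,0,0,0,0,0,0,-4,0,0,0,0,0,0,-4.5,0,0,0,0,0,0,0,0]}}

```text
time_s: 12.65
tool_pos: [499.6, -119.2, 71.7]
orientation: [-0.001, 1.572, 0.001]
ft_force: [-0.2, -0.5, -0.3]
finger_gap: -0.4
```

Emit:
{"name": "step_arm", "arguments": {"steps": [0,0,0,0,0,-2,0,0,0,0,0,0,0,0,0,0,0,0,0,0,0]}}

```text
time_s: 13.02
tool_pos: [499.8, -119.3, 70.3]
orientation: [0.0, 1.571, 0.001]
ft_force: [-1.5, 2.3, 4.1]
finger_gap: -0.5
```

Emit:
{"name": "step_arm", "arguments": {"steps": [0,0,0,0,0,-1.5,0,0,0,0,0,0,0,0,0,0,0,0,0,0,0]}}

```text
time_s: 13.4
tool_pos: [499.8, -119.3, 68.9]
orientation: [0.0, 1.571, 0.001]
ft_force: [-3.8, 2.8, 6.1]
finger_gap: 0.0
```

All four show similar resistance at the same height, which isn't consistent with one being latched. I'll look at what is actually touching.

Run:
```python
from h import *
import cv2
s=sense();print(s['ft_force'],s['ft_torque'],s['joint_efforts'])
p,d=snapshot('scene');cv2.imwrite('pics/sc8.png',cv2.resize(p[235:325,270:390],None,fx=6.6,fy=6.6,interpolation=cv2.INTER_CUBIC))
p,d=snapshot('wrist');cv2.imwrite('pics/w8.png',p)
```

```text
[-3.83146438  2.83070999  6.06760469] [ 0.4771803   0.36744556 -0.018357  ] [-1.12348080e+00 -3.37249088e+01 -2.77170199e+01 -3.87770869e-01
 -9.80201662e-01  4.59467337e-03]
```

View pics/sc8.png

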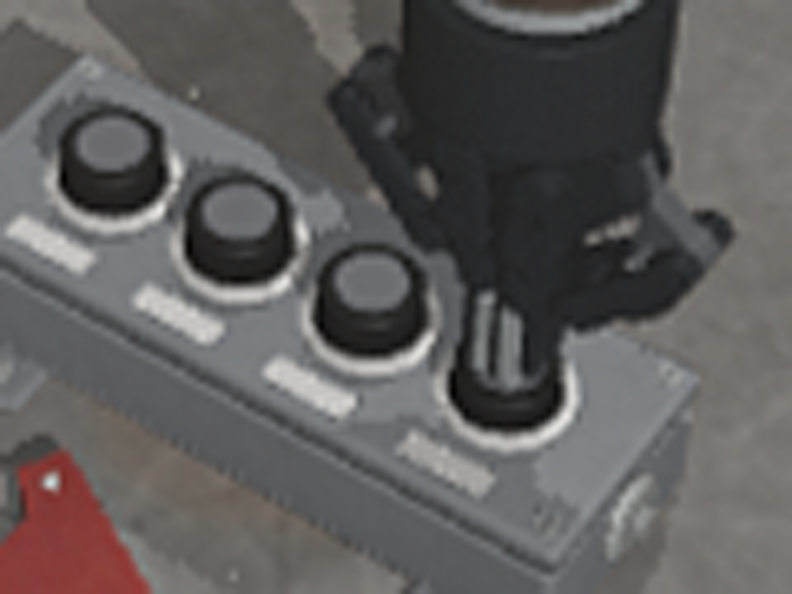

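View pics/w8.png

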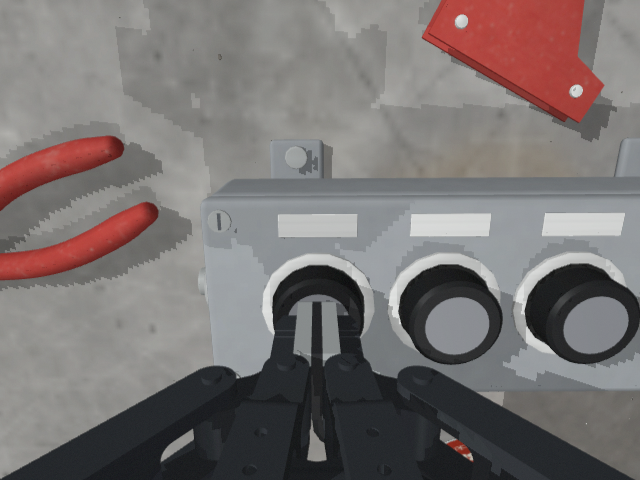

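The tips really are on cap 4, and it's visibly about 3 mm down. I'll take finer, settled readings at two depths (up to about 5 mm, which is still safe) before deciding.

Emit:
{"name": "step_arm", "arguments": {"steps": [0,0,0,0,0,0,0,0,0,0,0,0,0,0]}}

```text
time_s: 13.75
tool_pos: [499.8, -119.3, 68.9]
orientation: [0.0, 1.571, 0.001]
ft_force: [-2.5, 3.2, 5.4]
finger_gap: 0.2
```

Emit:
{"name": "step_arm", "arguments": {"steps": [0,0,0,0,0,-2,0,0,0,0,0,0,0,0]}}

```text
time_s: 14.0
tool_pos: [499.8, -119.3, 67.1]
orientation: [0.0, 1.571, 0.001]
ft_force: [-2.8, 4.0, 7.3]
finger_gap: 0.0
```

Emit:
{"name": "step_arm", "arguments": {"steps": [0,0,0,0,0,0,0,0,0,0,0,0,0,0]}}

```text
time_s: 14.25
tool_pos: [499.8, -119.3, 67.1]
orientation: [0.0, 1.571, 0.001]
ft_force: [-3.1, 2.9, 8.1]
finger_gap: -0.2
```

Key 4 follows the unlatched curve (8 N at about 4.5 mm). I'll re-tap 3, 2 and 1 on the way back towards the bar, releasing fully between them and averaging the readings.

Emit:
{"name": "step_arm", "arguments": {"steps": [0,0,0,0,0,14,0,0,0,0,-0.2,25,0,0,0,0,0,-0.2,25,0,0,0,0,0,0,0,-6,0,0,0,0,0,0,-4.5,0,0,0,0,0,0,0,0]}}

```text
time_s: 15.0
tool_pos: [499.6, -70.3, 70.3]
orientation: [0.001, 1.571, -0.0]
ft_force: [-1.5, 3.3, 5.6]
finger_gap: -0.2
```

Emit:
{"name": "step_arm", "arguments": {"steps": [0,0,0,0,0,0,0]}}

```text
time_s: 15.12
tool_pos: [499.6, -70.2, 70.5]
orientation: [0.001, 1.571, -0.0]
ft_force: [-1.4, 2.7, 4.6]
finger_gap: 0.1
```

Emit:
{"name": "step_arm", "arguments": {"steps": [0,0,0,0,0,-2.5,0,0,0,0,0,0,0,0]}}

```text
time_s: 15.38
tool_pos: [499.6, -70.3, 68.0]
orientation: [0.0, 1.571, -0.0]
ft_force: [-1.4, 3.0, 6.5]
finger_gap: -0.2
```

Emit:
{"name": "step_arm", "arguments": {"steps": [0,0,0,0,0,0,0]}}

```text
time_s: 15.5
tool_pos: [499.6, -70.3, 68.1]
orientation: [0.0, 1.571, -0.0]
ft_force: [-0.9, 2.7, 5.6]
finger_gap: -0.1
```

Emit:
{"name": "step_arm", "arguments": {"steps": [0,0,0,0,0,0,0]}}

```text
time_s: 15.62
tool_pos: [499.6, -70.3, 68.1]
orientation: [0.0, 1.571, -0.0]
ft_force: [-1.4, 2.5, 5.9]
finger_gap: 0.1
```

Key 3 is unlatched again (about 6 N at 3.5 mm). By feel all four resist immediately, which contradicts the description. The bar is the independent test: it stops dead at 5 mm if anything is latched, so I'll push it gently while watching the force.

Emit:
{"name": "step_arm", "arguments": {"steps": [0,0,0,0,0,32,0,0,0,0,-0.3,47,0,0,0,0,0,-0.3,47,0,0,0,0,0,-0.3,47,0,0,0,0,0,-0.3,47,0,0,0,0,0,0,47,0,0,0,0,0,0,0,-20,0,0,0,0,0,0,0,0]}}

```text
time_s: 16.62
tool_pos: [496.9, 164.7, 77.9]
orientation: [-0.002, 1.574, -0.0]
ft_force: [-0.6, 0.2, -0.1]
finger_gap: 0.2
```

Run:
```python
from h import *
import cv2
s=sense();print(s['tool_pos'])
p,d=snapshot('wrist');cv2.imwrite('pics/w9.png',p)
p,d=snapshot('side');cv2.imwrite('pics/sd9.png',cv2.resize(p[190:310,290:450],None,fx=5,fy=5,interpolation=cv2.INTER_CUBIC))
```

```text
[496.8586884  164.69235664  77.91880492]
```

View pics/w9.png

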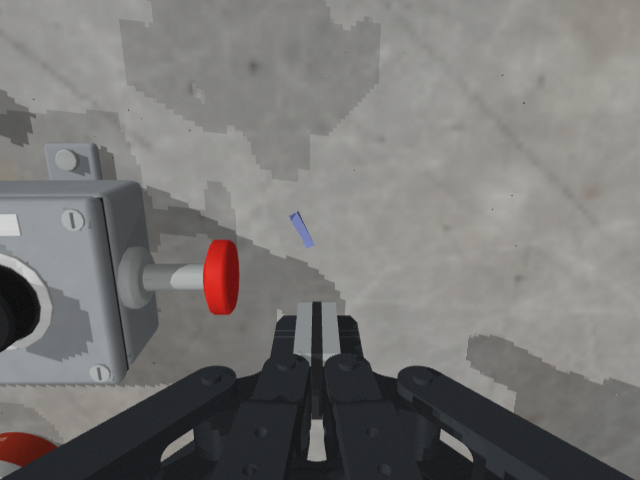

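View pics/sd9.png

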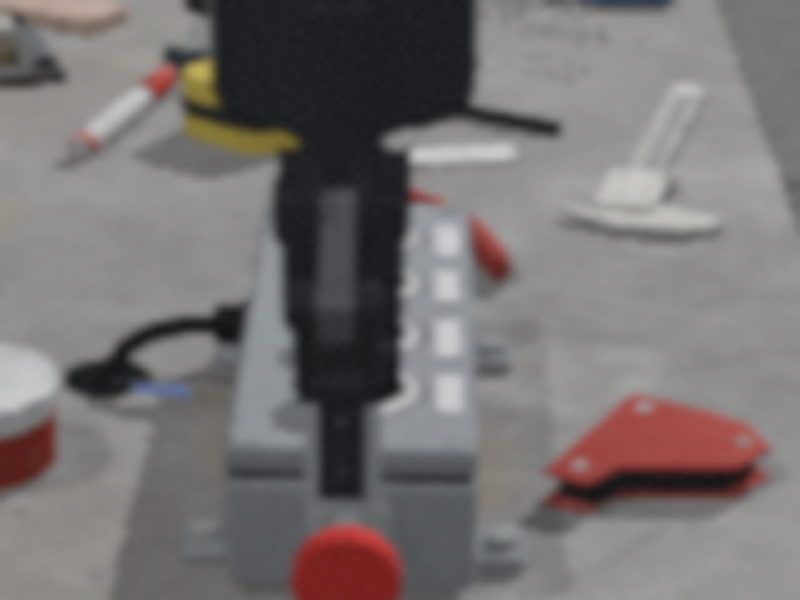

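The wrist view shows the shut fingers clear of the head on its left, with the head face at (238,277). I'll descend beside it.

Emit:
{"name": "step_arm", "arguments": {"steps": [0,0,0,0.7,0,-25,0,0,0,0,0.7,0,-25,0,0,0,0,0,0,-6,0,0,0,0,0,0,0,0,0,0,0,0,0,0,0]}}

```text
time_s: 17.35
tool_pos: [500.9, 164.9, 25.0]
orientation: [0.0, 1.568, 0.0]
ft_force: [-0.1, -0.4, 0.0]
finger_gap: 0.1
```

Run:
```python
from h import *
import cv2
s=sense();print(s['tool_pos'],wray(238,277,32,{'tool_pos':np.array([496.86,164.69,77.9]),'orientation':np.array([-.002,1.574,0])}))
p,d=snapshot('scene');cv2.imwrite('pics/sc10.png',cv2.resize(p[190:310,210:370],None,fx=5,fy=5,interpolation=cv2.INTER_CUBIC))
```

```text
[500.85154564 164.94839886  24.98568636] [498.0616419  127.80671046  32.        ]
```

View pics/sc10.png

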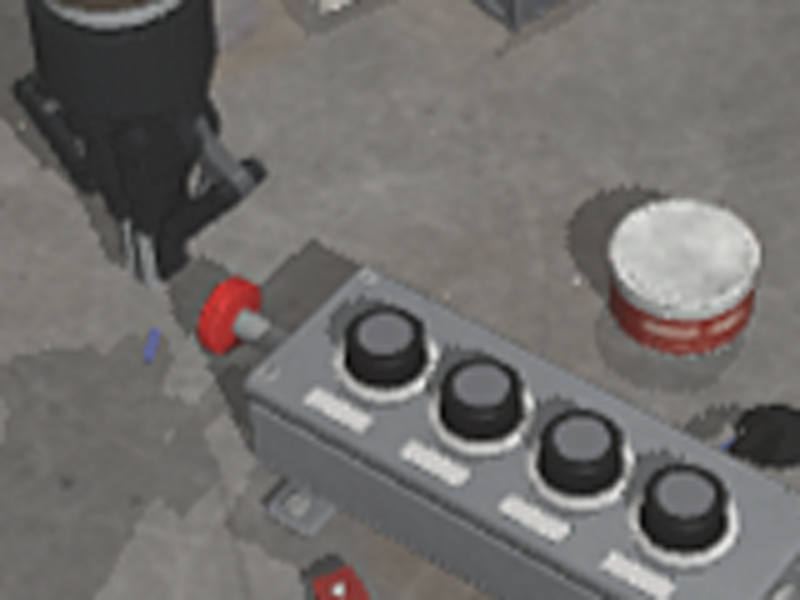

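Everything is in place, with the tip beside the head at crop (150,275). Approaching.

Emit:
{"name": "step_arm", "arguments": {"steps": [0,0,0,-2,-9,-3,0,0,0,0,0,-9,0,0,0,0,0,0,0,0,0,0,0,0,0,0,0,0]}}

```text
time_s: 17.9
tool_pos: [497.7, 146.9, 20.7]
orientation: [0.0, 1.571, -0.0]
ft_force: [0.1, -0.0, 0.4]
finger_gap: 0.1
```

Emit:
{"name": "step_arm", "arguments": {"steps": [0,0,0,0,-3,0,0,0,0,0,0,0,0,0]}}

```text
time_s: 18.15
tool_pos: [497.7, 144.0, 20.7]
orientation: [-0.0, 1.571, 0.0]
ft_force: [-0.3, 0.2, 0.7]
finger_gap: -0.4
```

Emit:
{"name": "step_arm", "arguments": {"steps": [0,0,0,0,-3,0,0,0,0,0,0,0,0,0]}}

```text
time_s: 18.4
tool_pos: [497.7, 140.9, 20.6]
orientation: [-0.0, 1.571, 0.0]
ft_force: [0.2, 0.5, -1.0]
finger_gap: 0.1
```

Emit:
{"name": "step_arm", "arguments": {"steps": [0,0,0,0,-2,0,0,0,0,0,0,0,0,0]}}

```text
time_s: 18.65
tool_pos: [497.7, 138.9, 20.6]
orientation: [-0.0, 1.571, 0.0]
ft_force: [-0.1, 0.5, -0.4]
finger_gap: 0.1
```

Emit:
{"name": "step_arm", "arguments": {"steps": [0,0,0,0,-2,0,0,0,0,0,0,0,0,0]}}

```text
time_s: 18.9
tool_pos: [497.7, 137.1, 20.7]
orientation: [0.0, 1.571, 0.0]
ft_force: [-0.3, 0.9, 0.1]
finger_gap: -0.0
```

Emit:
{"name": "step_arm", "arguments": {"steps": [0,0,0,0,-2,0,0,0,0,0,0,0,0,0]}}

```text
time_s: 19.15
tool_pos: [497.7, 134.9, 20.7]
orientation: [-0.0, 1.571, 0.0]
ft_force: [0.5, 1.3, -0.0]
finger_gap: -0.2
```

Emit:
{"name": "step_arm", "arguments": {"steps": [0,0,0,0,-1.5,0,0,0,0,0,0,0,0,0]}}

```text
time_s: 19.4
tool_pos: [497.7, 133.4, 20.6]
orientation: [-0.0, 1.571, -0.0]
ft_force: [0.5, 2.2, 0.5]
finger_gap: -0.2
```

Emit:
{"name": "step_arm", "arguments": {"steps": [0,0,0,0,-1.5,0,0,0,0,0,0,0,0,0]}}

```text
time_s: 19.65
tool_pos: [497.7, 131.9, 20.6]
orientation: [-0.0, 1.571, 0.0]
ft_force: [0.2, 1.5, 0.1]
finger_gap: -0.2
```

Run:
```python
from h import *
import cv2
p,d=snapshot('scene');cv2.imwrite('pics/sc11.png',cv2.resize(p[210:300,220:340],None,fx=6.6,fy=6.6,interpolation=cv2.INTER_CUBIC))
```

```text
(no output)
```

View pics/sc11.png

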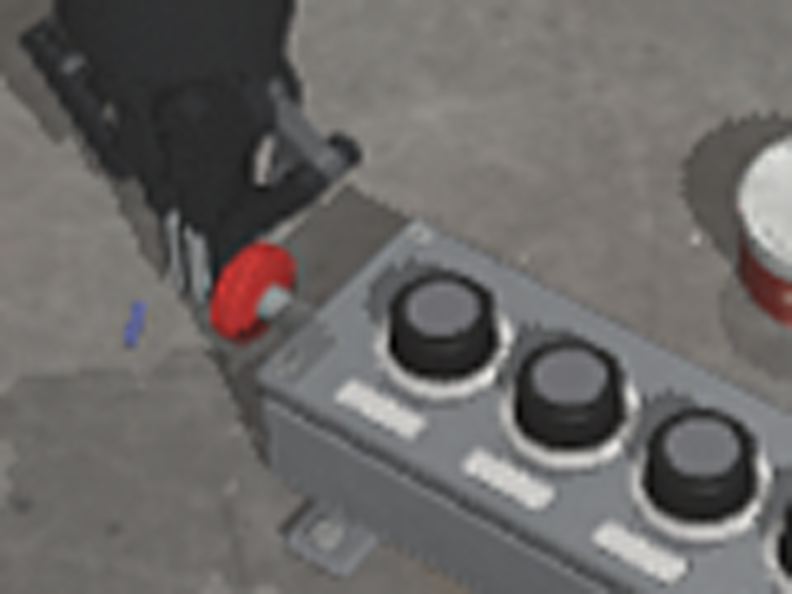

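The head has moved in about 4 mm at about 2 N. I'll use small steps across the 5 mm mark.

Emit:
{"name": "step_arm", "arguments": {"steps": [0,0,0,0,-0.7,0,0,0,0,0,0,0,0,0]}}

```text
time_s: 19.95
tool_pos: [497.7, 131.3, 20.6]
orientation: [-0.0, 1.571, 0.0]
ft_force: [0.2, 1.4, -0.4]
finger_gap: 0.1
```

Emit:
{"name": "step_arm", "arguments": {"steps": [0,0,0,0,-0.7,0,0,0,0,0,0,0,0,0]}}

```text
time_s: 20.2
tool_pos: [497.7, 130.6, 20.7]
orientation: [-0.0, 1.571, 0.0]
ft_force: [-0.1, 2.2, -0.5]
finger_gap: 0.3
```

Emit:
{"name": "step_arm", "arguments": {"steps": [0,0,0,0,-0.7,0,0,0,0,0,0,0,0,0]}}

```text
time_s: 20.45
tool_pos: [497.7, 129.9, 20.6]
orientation: [-0.0, 1.571, 0.0]
ft_force: [-0.6, 1.4, -0.7]
finger_gap: 0.2
```

Emit:
{"name": "step_arm", "arguments": {"steps": [0,0,0,0,-0.7,0,0,0,0,0,0,0,0,0]}}

```text
time_s: 20.7
tool_pos: [497.7, 129.2, 20.7]
orientation: [-0.0, 1.571, 0.0]
ft_force: [0.5, 1.5, -0.1]
finger_gap: 0.0
```

Emit:
{"name": "step_arm", "arguments": {"steps": [0,0,0,0,-0.7,0,0,0,0,0,0,0,0,0]}}

```text
time_s: 20.95
tool_pos: [497.7, 128.5, 20.7]
orientation: [-0.0, 1.571, 0.0]
ft_force: [0.3, 1.2, -0.2]
finger_gap: -0.2
```

Emit:
{"name": "step_arm", "arguments": {"steps": [0,0,0,0,-0.7,0,0,0,0,0,0,0,0,0]}}

```text
time_s: 21.2
tool_pos: [497.7, 127.7, 20.7]
orientation: [-0.0, 1.571, 0.0]
ft_force: [0.2, 1.9, -0.6]
finger_gap: -0.3
```

Emit:
{"name": "step_arm", "arguments": {"steps": [0,0,0,0,-0.7,0,0,0,0,0,0,0,0,0]}}

```text
time_s: 21.45
tool_pos: [497.7, 127.0, 20.7]
orientation: [-0.0, 1.571, 0.0]
ft_force: [0.9, 1.3, 1.1]
finger_gap: -0.1
```

Run:
```python
from h import *
import cv2
p,d=snapshot('scene');cv2.imwrite('pics/sc12.png',cv2.resize(p[210:300,220:340],None,fx=6.6,fy=6.6,interpolation=cv2.INTER_CUBIC))
p0=cv2.imread('pics/scene0.png')
for q in(p0,p):
    b,g,r=[q[240:270,235:275,i].astype(int) for i in range(3)]
    m=(r>110)&(r>2*g);v,u=np.nonzero(m);print(m.sum(),u.mean()+235,v.mean()+240,u.max()+235)
```

```text
112 254.73214285714286 252.15178571428572 261
94 258.74468085106383 253.39361702127658 265
```

View pics/sc12.png

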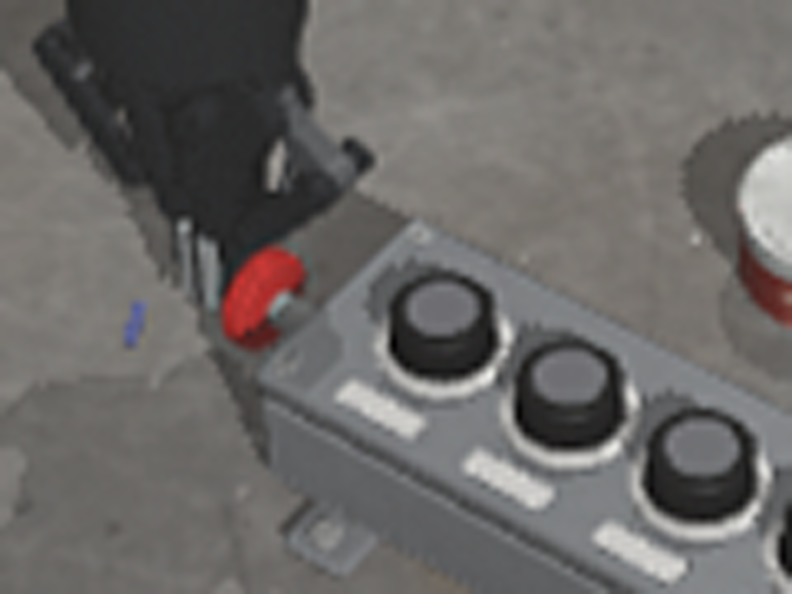

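The head has moved 4 px, about 8 mm, and the bar is past the 5 mm stop at only about 1.5 N. So no switch is latched, which agrees with the taps. Pushing on towards home.

Emit:
{"name": "step_arm", "arguments": {"steps": [0,0,0,0,-2,0,0,0,0,0,0,-2,0,0,0,0,0,0,0,0,0]}}

```text
time_s: 21.88
tool_pos: [497.7, 122.8, 20.6]
orientation: [-0.0, 1.571, -0.0]
ft_force: [1.4, 0.9, 0.0]
finger_gap: -0.5
```

Emit:
{"name": "step_arm", "arguments": {"steps": [0,0,0,0,-2,0,0,0,0,0,0,-2,0,0,0,0,0,0,0,0,0]}}

```text
time_s: 22.25
tool_pos: [497.7, 118.8, 20.6]
orientation: [-0.0, 1.571, -0.0]
ft_force: [0.3, 0.7, 0.3]
finger_gap: -0.2
```

Emit:
{"name": "step_arm", "arguments": {"steps": [0,0,0,0,-2,0,0,0,0,0,0,-2,0,0,0,0,0,0,0,0,0]}}

```text
time_s: 22.62
tool_pos: [497.7, 114.9, 20.7]
orientation: [-0.0, 1.571, -0.0]
ft_force: [0.7, 0.8, 0.5]
finger_gap: -0.1
```

Emit:
{"name": "step_arm", "arguments": {"steps": [0,0,0,0,-2,0,0,0,0,0,0,-1,0,0,0,0,0,0,0,0,0]}}

```text
time_s: 23.0
tool_pos: [497.7, 112.0, 20.6]
orientation: [-0.0, 1.571, -0.0]
ft_force: [1.1, 1.4, 0.7]
finger_gap: -0.2
```

Emit:
{"name": "step_arm", "arguments": {"steps": [0,0,0,0,-1.5,0,0,0,0,0,0,0,0,0]}}

```text
time_s: 23.25
tool_pos: [497.7, 110.5, 20.7]
orientation: [-0.0, 1.571, 0.0]
ft_force: [1.1, 1.9, 0.8]
finger_gap: 0.1
```

Emit:
{"name": "step_arm", "arguments": {"steps": [0,0,0,0,-1,0,0,0,0,0,0,0,0,0]}}

```text
time_s: 23.5
tool_pos: [497.7, 109.9, 20.7]
orientation: [0.0, 1.571, 0.0]
ft_force: [1.6, 4.3, 0.1]
finger_gap: 0.4
```

Emit:
{"name": "step_arm", "arguments": {"steps": [0,0,0,0,-1,0,0,0,0,0,0,0,0,0]}}

```text
time_s: 23.75
tool_pos: [497.7, 109.9, 20.7]
orientation: [0.002, 1.57, 0.002]
ft_force: [1.4, 9.2, -0.6]
finger_gap: -0.2
```

Run:
```python
from h import *
import cv2
p,d=snapshot('scene');cv2.imwrite('pics/sc13.png',cv2.resize(p[210:300,220:340],None,fx=6.6,fy=6.6,interpolation=cv2.INTER_CUBIC))
```

```text
(no output)
```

View pics/sc13.png

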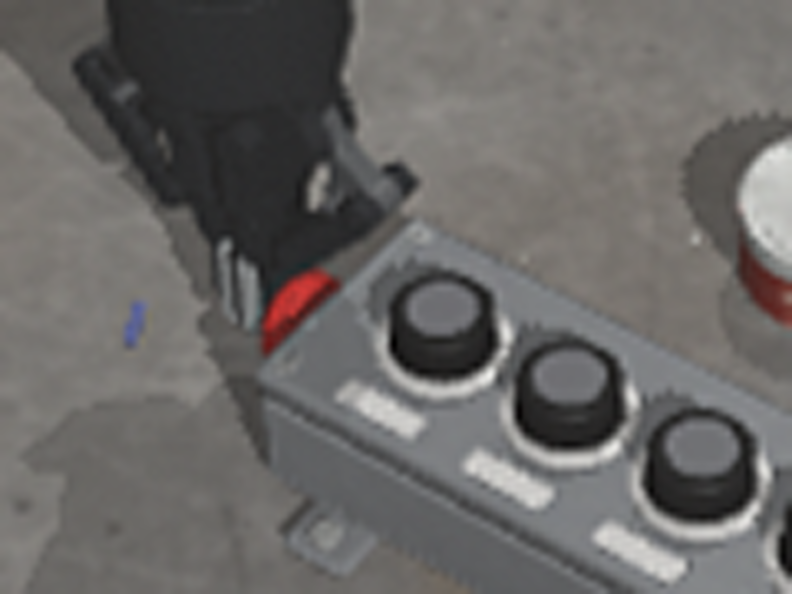

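It came to a firm stop at y=109.9 (9 N). One slight extra press, then I'll back off, lift and check.

Emit:
{"name": "step_arm", "arguments": {"steps": [0,0,0,0,-0.7,0,0,0,0,0,0,0,0,0]}}

```text
time_s: 24.05
tool_pos: [497.7, 109.8, 20.7]
orientation: [0.003, 1.57, 0.002]
ft_force: [1.6, 11.2, -0.9]
finger_gap: -0.0
```

Emit:
{"name": "step_arm", "arguments": {"steps": [0,0,0,0,8,0,0,0,0,0,0,25,0,0,0,0,0,0,25,20,0,0,0,0,0,0,50,0,0,0,0,0,0,50,0,0,0,0,0,0,0,0]}}

```text
time_s: 24.8
tool_pos: [500.9, 166.0, 145.4]
orientation: [-0.001, 1.562, 0.0]
ft_force: [0.2, -0.6, -0.2]
finger_gap: -0.1
```

Run:
```python
from h import *
import cv2
s=sense();print(s['tool_pos'],s['ft_force'])
p,d=snapshot('scene');cv2.imwrite('pics/sc14.png',cv2.resize(p[225:355,235:395],None,fx=5,fy=4.6,interpolation=cv2.INTER_CUBIC)[:598])
p,d=snapshot('wrist');cv2.imwrite('pics/w14.png',p)
p,d=snapshot('side');cv2.imwrite('pics/sd14.png',cv2.resize(p[215:325,300:450],None,fx=5,fy=5,interpolation=cv2.INTER_CUBIC))
```

```text
[500.88694044 165.95818376 145.37460391] [ 0.23621655 -0.56984502 -0.19032157]
```

View pics/sc14.png

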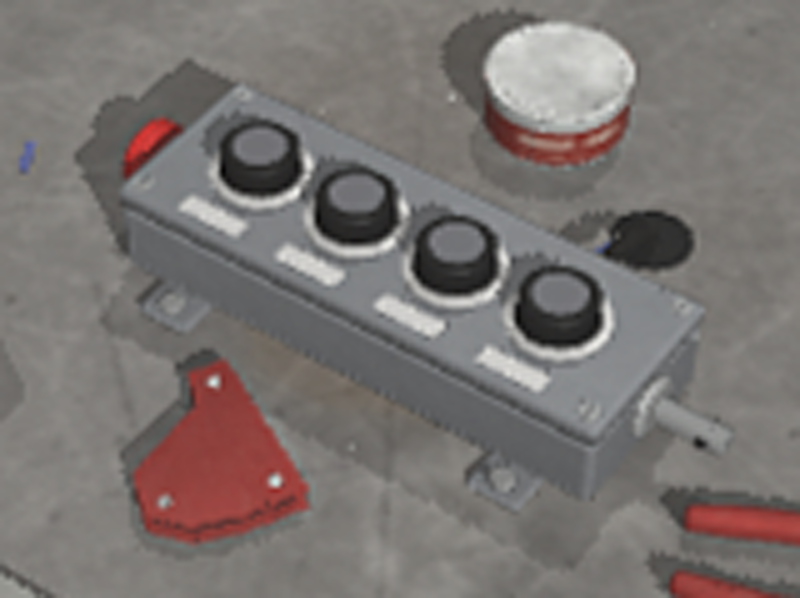

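View pics/w14.png

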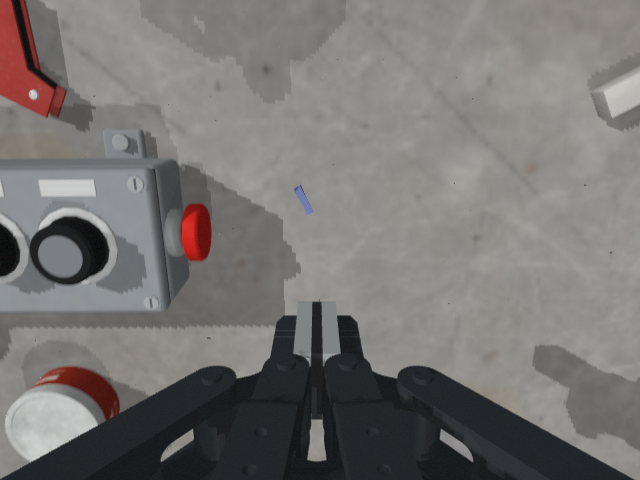

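View pics/sd14.png

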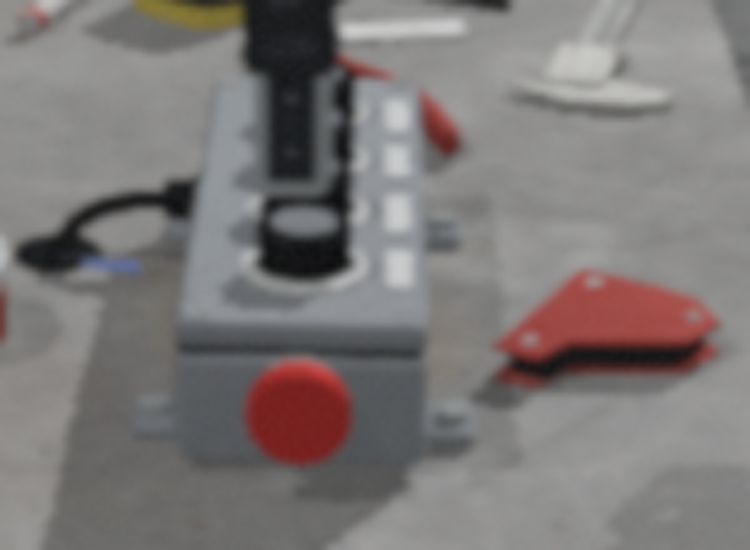

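The bar is home. The head is up against the boss and the rod shows out of the far end at crop (690,420), while the caps stand level and the bystanders haven't moved. One numeric check on the travel.

Run:
```python
from h import *
import cv2
s=sense();print(wray(211,232,32,s))
p,d=snapshot('side');p0=cv2.imread('pics/side0.png');C=[]
for q in(p0,p):
    b,g,r=[q[275:325,330:390,i].astype(int) for i in range(3)]
    m=(r>110)&(r>2*g);v,u=np.nonzero(m);C.append((u.mean()+330,v.mean()+275));print(m.sum(),C[-1],ray('side',*C[-1],32))
for y in(128,125,98,95):print(y,proj('side',[498,y,32]))
p,d=snapshot('scene');p0=cv2.imread('pics/scene0.png')
for k,(u,v) in enumerate([(287,256),(306,266),(326,277),(347,288)]):print(k+1,dep('scene',u,v,d).round(1), np.median(np.abs(p[v-5:v+5,u-5:u+5].astype(int)-p0[v-5:v+5,u-5:u+5])))
```

```text
[493.0176091 101.6750831  32.       ]
341 (np.float64(358.8592375366569), np.float64(305.11143695014664)) [498.15599064 115.09888081  32.        ]
313 (np.float64(359.26837060702877), np.float64(296.95846645367413)) [498.48779867  86.78530948  32.        ]
128 (np.float64(358.66713550338665), np.float64(308.99937556033603))
125 (np.float64(358.73487599620375), np.float64(308.0859187446815))
98 (np.float64(359.32458587739075), np.float64(300.13388757651535))
95 (np.float64(359.3879715902338), np.float64(299.27915344330097))
1 [500.7  30.7  74.4] 2.0
2 [501.9 -17.8  73.8] 2.0
3 [501.6 -68.3  73.7] 3.0
4 [ 501.9 -119.    74.5] 3.0
```

Pixel estimates of the travel are a bit coarse (28 ± 1.5 mm). Averaging the side camera's depth over the head face, before and after, will be sharper.

Run:
```python
from h import *
import cv2
c=calibration('side');R=np.array(c['R']);t=np.array(c['t'])
p0=cv2.imread('pics/side0.png');d0=np.load('side_d.npy')
def face(q,D,nm):
    b,g,r=[q[270:325,330:390,i].astype(int) for i in range(3)]
    m=((r>110)&(r>2*g)).astype(np.uint8);m=cv2.erode(m,np.ones((5,5),np.uint8));v,u=np.nonzero(m);u=u+330;v=v+270
    z=D[v,u];ok=z>0;P=np.array([R.T@(np.array([(a-c['cx'])/c['fx']*k,(b_-c['cy'])/c['fy']*k,k])-t) for a,b_,k in zip(u[ok],v[ok],z[ok])])
    print(nm,ok.sum(),'med',np.median(P,0).round(2),'mean',P.mean(0).round(2),'se',(P.std(0)/np.sqrt(len(P))).round(2))
face(p0,d0,'before')
for i in range(3):
    p,d=snapshot('side');face(p,d,'after')
# bottom-edge subpixel row
for q in(p0,p):
    r=q[285:325,354:364,2].astype(float)-q[285:325,354:364,1];r=r.mean(1);h=r.max()/2
    i=np.nonzero(r>h);a=i[0].max();b=i[0].min();print('edges',285+a+(r[a]-h)/(r[a]-r[a+1]))
for y in(128,125,98,95):print(y,proj('side',[498,y,14]))
print(sense()['time_s'])
```

```text
before 193 med [497.61 124.42  37.38] mean [497.94 124.38  37.23] se [0.47 0.09 0.5 ]
after 177 med [498.59  96.01  36.95] mean [498.05  95.97  36.83] se [0.48 0.1  0.51]
after 174 med [498.59  96.24  36.85] mean [498.19  96.03  36.91] se [0.48 0.1  0.52]
after 174 med [498.58  95.82  36.7 ] mean [498.16  95.94  36.81] se [0.48 0.1  0.51]
edges 314.9111111111111
edges 306.58156028368796
128 (np.float64(358.6291977496857), np.float64(318.8285997981509))
125 (np.float64(358.6965482026168), np.float64(317.88921970648295))
98 (np.float64(359.28300961166565), np.float64(309.7094651804653))
95 (np.float64(359.34606185759117), np.float64(308.83003494681856))
25.2
```

Depth gives 28.4 mm of travel. That's just above the threshold, and not clearly the full 30. I'll press again a little higher up the head, so the gripper links stay well clear of the lid, to see whether the stop is truly the bar's.

Emit:
{"name": "step_arm", "arguments": {"steps": [0,0,0,0,0,-40,0,0,0,0,0,-14,-40,0,0,0,0,0,-15,-28,0,0,0,0,0,-15,0,0,0,0,0,0,-5,0,0,0,0,0,0,0,0,0,0,0,0,0,0,0,0]}}

```text
time_s: 26.08
tool_pos: [498.6, 117.2, 33.8]
orientation: [-0.0, 1.569, 0.0]
ft_force: [0.7, 0.3, -0.0]
finger_gap: 0.0
```

Emit:
{"name": "step_arm", "arguments": {"steps": [0,0,0,0,-4,0,0,0,0,0,0,0,0,0]}}

```text
time_s: 26.32
tool_pos: [497.8, 112.9, 32.8]
orientation: [-0.0, 1.571, 0.0]
ft_force: [-0.3, -0.5, 0.1]
finger_gap: -0.3
```

Emit:
{"name": "step_arm", "arguments": {"steps": [0,0,0,0,-2,0,0,0,0,0,0,0,0,0]}}

```text
time_s: 26.58
tool_pos: [497.6, 110.8, 32.6]
orientation: [-0.0, 1.571, 0.0]
ft_force: [-0.5, -0.3, 0.2]
finger_gap: 0.4
```

Emit:
{"name": "step_arm", "arguments": {"steps": [0,0,0,0,-1,0,0,0,0,0,0,0,0,0]}}

```text
time_s: 26.82
tool_pos: [497.7, 109.9, 32.6]
orientation: [-0.0, 1.571, 0.0]
ft_force: [-0.5, 0.1, 0.7]
finger_gap: -0.1
```

Emit:
{"name": "step_arm", "arguments": {"steps": [0,0,0,0,-1,0,0,0,0,0,0,0,0,0]}}

```text
time_s: 27.08
tool_pos: [497.6, 109.3, 32.6]
orientation: [0.001, 1.571, 0.001]
ft_force: [0.8, 3.0, -0.6]
finger_gap: 0.1
```

Emit:
{"name": "step_arm", "arguments": {"steps": [0,0,0,0,-1,0,0,0,0,0,0,0,0,0]}}

```text
time_s: 27.32
tool_pos: [497.6, 109.1, 32.6]
orientation: [0.002, 1.571, 0.001]
ft_force: [0.7, 7.4, -1.8]
finger_gap: -0.1
```

Emit:
{"name": "step_arm", "arguments": {"steps": [0,0,0,0,-1,0,0,0,0,0,0,0,0,0]}}

```text
time_s: 27.58
tool_pos: [497.6, 108.9, 32.6]
orientation: [0.003, 1.57, 0.002]
ft_force: [0.2, 9.8, -0.2]
finger_gap: -0.4
```

Emit:
{"name": "step_arm", "arguments": {"steps": [0,0,0,0,-1,0,0,0,0,0,0,0,0,0]}}

```text
time_s: 27.82
tool_pos: [497.6, 108.8, 32.7]
orientation: [0.005, 1.57, 0.004]
ft_force: [1.5, 13.7, -0.1]
finger_gap: 0.1
```

Run:
```python
from h import *
import cv2
print(sense()['ft_force'],sense()['ft_torque'])
p,d=snapshot('wrist');cv2.imwrite('pics/w15.png',p)
p,d=snapshot('scene');cv2.imwrite('pics/sc15.png',cv2.resize(p[210:300,220:340],None,fx=6.6,fy=6.6,interpolation=cv2.INTER_CUBIC))
```

```text
[ 1.47707113 13.69580714 -0.14575965] [ 2.32356883 -0.18026423  0.05645337]
```

View pics/w15.png

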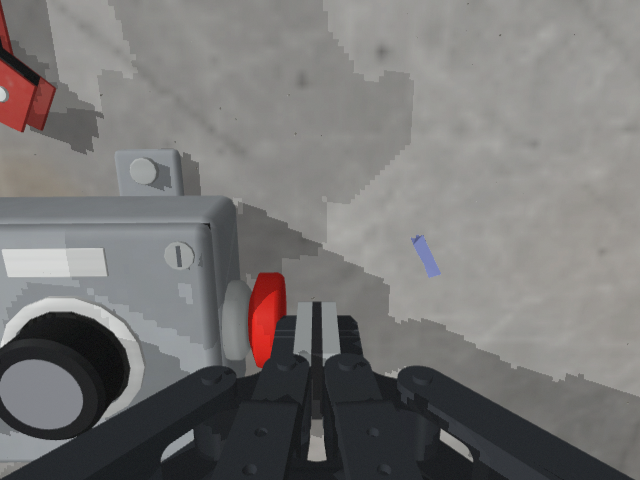

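View pics/sc15.png

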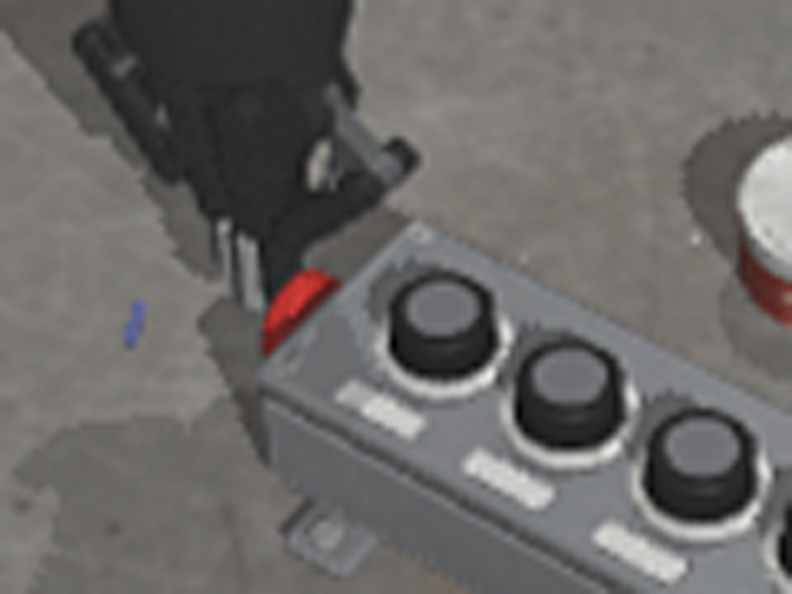

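Only the finger pad touches the red head, there is clearance elsewhere, and the stop is rigid (0.1 mm per 4 N). So this is the bar's own end stop. Backing off, rechecking, then handing in.

Emit:
{"name": "step_arm", "arguments": {"steps": [0,0,0,0,10,0,0,0,0,0,0,25,0,0,0,0,0,0,25,30,0,0,0,0,0,0,50,0,0,0,0,0,10,50,0,0,0,0,0,0,0,0,0,0,0,0,0,0,0]}}

```text
time_s: 28.8
tool_pos: [497.3, 175.7, 162.1]
orientation: [-0.001, 1.571, -0.0]
ft_force: [-0.2, -0.6, -0.1]
finger_gap: -0.1
```

Run:
```python
from h import *
import cv2
c=calibration('side');R=np.array(c['R']);t=np.array(c['t'])
p,D=snapshot('side')
b,g,r=[p[270:325,330:390,i].astype(int) for i in range(3)]
m=cv2.erode(((r>110)&(r>2*g)).astype(np.uint8),np.ones((5,5),np.uint8));v,u=np.nonzero(m);u=u+330;v=v+270
print(np.mean([dep('side',a,b_,D) for a,b_ in zip(u,v) if D[b_,a]>0],0))
p,d=snapshot('scene');cv2.imwrite('pics/sc16.png',p)
p0=cv2.imread('pics/scene0.png');q=cv2.absdiff(p,p0).max(2)
for n,(a,b,cc,dd) in dict(mag=(298,345,255,300),tin=(228,262,328,365),pl=(330,368,362,462),keys=(245,305,275,362)).items():print(n,(q[a:b,cc:dd]>50).sum())
s=sense();print(s['time_s'],s['tool_pos'],s['ft_force'],s['dq'].round(3))
print(close_job())
```

```text
[498.12760992  96.09205966  36.91245529]
mag 0
tin 0
pl 0
keys 0
28.9 [496.49346921 175.51879807 160.82366868] [ 0.67268179 -0.2075727  -0.36245406] [-0.001  0.007  0.003  0.003  0.001 -0.001]
the job is handed in; nothing more can be done
None
```

The lock bar is pushed in to a firm stop and the job is handed in at 28.9 s, but I never found a latched key and so pressed none right down.

- **Keys:** I tapped all four lightly, to about 4.5 mm at most. Each one resisted at once, about 5 N rising to 6–8 N, which is the unlatched behaviour. This disagrees with the task text, and I can't explain it. As a second test I pushed the bar gently. It passed the 5 mm interlock point at about 1.5 N, so no switch was latched by then.
- **Bar:** It stopped at the same place on two presses at different heights, to about 14 N on the second. The pictures show only the pad touching the head, and the rod coming out of the far end of the box.
- **Bar travel:** Side-camera depth puts the head face at y = 96.0, where home should be about 95.6. Depth gave 28.3–28.4 mm of travel and pixel-edge estimates about 27.5–28.3 mm. These fall short of 30 mm, so full travel rests on the firm stop and the head position, not on the measured travel.
- **Fingertips:** Shut, they touched the caps with the reported TCP (tool point) about 4 mm below them, not 19 mm above them as stated. I worked from the felt height.
- **Final checks:** The scene picture shows no change at the caps, tin, magnet or pliers. The arm is clear and at rest, with no contact force.

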